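# Find the softest microscope foot and mark it

## Robot

A 7-joint arm with a two-finger parallel gripper is mounted at the origin on the work surface. World frame = base frame: x ahead of the robot, y to its left, z up, the work surface at z = 0. Lengths are in m, angles in rad, forces in N, time in s.
With the tool pointing down it reaches from about 0.425 to 0.95 m from the base axis. Payload 16.7 kg.
Tool frame: the origin (TCP) lies between the finger pads; the fingertips stand 14 mm ahead of it and the grasp point (between the pads) lies 5 mm behind it; z points along the fingers, y is the line along which they close (so a half turn about z gives the same grasp; the last joint's range is limited). The gripper opens to 94 mm and grips with 3 to 60 N. Pads are 16 mm wide; open, the fingers measure 119 mm over their backs; the gripper's body (75 mm by 177 mm) begins 78 mm behind the grasp point.
Start: joints at [-1.421, 0.426, 0.074, 1.606, -0.034, 1.111, -0.067], TCP at [0.199, 0.645, 0.219] pointing down, gripper open.
Joint ranges: [-2.85, 2.85], [-0.5, 2.14], [-1.23, 1.37], [0.21, 2.46], [-1.02, 4.16], [0.16, 2.05], [-2.73, 2.73]. Speed limits (rad/s): [1.89, 1.89, 2.39, 2.39, 3.01, 3.01, 3.01].

## Interface

Orientations are given as a unit quaternion [x, y, z, w].
In Python, from workcell import env gives the robot as it stands.
- The arm moves only by the tool step_arm, never from a script. Its argument "increments" is a list of rows, each a list of 5 numbers: the opening, from 0 (shut) to 1 (fully open), then the shift along the tool's x, y, z in cm, then the turn about the tool's z in degrees. In form: [[jaw, dx, dy, dz, twist], ...]. A call has 1 to 5 rows; each row is the pose to reach, as a shift and turn from the pose commanded when the call began, along the tool's axes at that moment; what a row does not reach only later rows make up. A row lasts 1/12 s, in which the tool goes at most 41.7 mm and 7.16 degrees, less where a joint would pass 70% of its speed; a pose out of reach is approached as far as the arm can. A call with a gripper value outside its range is refused whole. The fingers move at their own pace and stop on an object; the grip force is fixed at half the most. Time passes only in rows, so rows that repeat a pose let the fingers close. It gives the time, the measured TCP pose, the force, the opening and the grip force at its end, in the units of the state.
- env.get_obs(): the state, without advancing time (a new reading comes with each control period).
- env.capture(name): name is "scene" or "top"; returns a dict with "frame" (420x560x3 uint8, red, green, blue), "mtx" (3x3 intrinsics, pixels), "T" (4x4, takes a point from camera to world coordinates). Camera axes: x right, y up, looking along -z (the intrinsics and any distortion apply to the point x, -y, -z); pixel columns grow to the right and rows downward; lengths in m; the calibration is good to about 2 mm. A picture is of the moment at which its call begins. There is no depth.
- env.hand_in(): hands the job in; it is judged then, once.
Trained networks look in a picture, given as the dict that the camera call returned (one of the last four; its "shot" number tells which), for a name from the list of things; names that differ only in an ending like _2 or _b are one class to them, and where a whole thing is asked for, a point or a joint stands for the part that bears it (a point fixed in the world has none). Each returns a list of dicts, best first, with "p" (0 to 1); they miss things now and then, are a little off and sometimes report something else, mostly with a low value. They report only what shows in the picture. A call takes as long as a camera call.
- env.outline_of(picture, target): "pixels" (420x560 bool, what is visible of it) and "rect" ([left, top, width, height] in pixels, round what is visible of it).
- env.landmark_of(picture, target): "uv" ([column, row] in pixels: a listed point, or the origin of a listed thing).
The state is a dict: "t": time; "q": joint angles; "dq": joint speeds; "joint_torque": joint torques, N m; "position": TCP position; "tcp_rot": TCP orientation; "wrist_force": force on the tool from outside, world axes, zero at the start; "wrist_torque": the same for the moment, N m; "width": opening from 0.0 (shut) to 1.0 (fully open); "gripper_force": force on a finger pad.
Only numpy, scipy, OpenCV 4.12 (cv2) and the standard library are available. Lean on these libraries where they do the work, as an engineer would, in place of code of your own. Each camera call takes 0.05 s, during which the arm holds its last target. There are 200 camera calls.

## Task

One of the three spring feet for the microscope stand has gone soft. Press the rubber pads down by several millimetres one after another, from the left foot to the right one as seen from the robot, to feel which is softest; then push the white tag of that foot all the way down to mark it. Leave the other two tags up, and do not pick up, shift or knock over the things around the board.

Things in the scene. Friction and masses are not known exactly. Their poses are not given: they have to be found in the camera images.
- board: fixed plywood board, 190 (x) x 400 (y) x 12 mm, on the bench; origin at the centre of its underside, +y along its length to the left as seen from the robot, +x away from the robot (yaw within 0.35 rad). Three look-alike feet are bolted on it in a row along y, 110 mm apart: left (+y), middle, right. Each has a base plate 120 x 76 x 10 mm with a pad and, on the robot's side, a tag
- left_pad (a point): top centre of the left foot's pad when released (the point is fixed to the board, it does not move with the pad): a black rubber disc 48 mm across, 8 mm thick, top 74 mm above the bench, on a coil spring over a round aluminium housing 54 mm wide whose top is 52 mm above the bench; at x = +22 mm in the board's frame
- left_tag (a point): top centre of the left foot's tag when up (the point is fixed to the board, it does not move with the tag): a white cap 16 (x) x 28 (y) x 5 mm on a steel stem, top 76 mm above the bench, 58 mm when fully down; the grey guide block under it, 20 x 32 mm, ends 52 mm above the bench; at x = -42 mm in the board's frame, 64 mm from the pad's centre
- middle_pad (a point): top centre of the middle foot's pad when released (the point is fixed to the board, it does not move with the pad): a black rubber disc 48 mm across, 8 mm thick, top 74 mm above the bench, on a coil spring over a round aluminium housing 54 mm wide whose top is 52 mm above the bench; at x = +22 mm in the board's frame
- middle_tag (a point): top centre of the middle foot's tag when up (the point is fixed to the board, it does not move with the tag): a white cap 16 (x) x 28 (y) x 5 mm on a steel stem, top 76 mm above the bench, 58 mm when fully down; the grey guide block under it, 20 x 32 mm, ends 52 mm above the bench; at x = -42 mm in the board's frame, 64 mm from the pad's centre
- right_pad (a point): top centre of the right foot's pad when released (the point is fixed to the board, it does not move with the pad): a black rubber disc 48 mm across, 8 mm thick, top 74 mm above the bench, on a coil spring over a round aluminium housing 54 mm wide whose top is 52 mm above the bench; at x = +22 mm in the board's frame
- right_tag (a point): top centre of the right foot's tag when up (the point is fixed to the board, it does not move with the tag): a white cap 16 (x) x 28 (y) x 5 mm on a steel stem, top 76 mm above the bench, 58 mm when fully down; the grey guide block under it, 20 x 32 mm, ends 52 mm above the bench; at x = -42 mm in the board's frame, 64 mm from the pad's centre
- pad_a (a joint): how far one of the pads is pressed, m: 0 released, 0.012 at its stop; a linear spring returns it. At 8 mm down the softest takes about 3 N, the next 6 N, the stiffest 10 N. Which foot (left, middle, right) this pad is on changes from run to run
- pad_b (a joint): how far one of the pads is pressed, m: 0 released, 0.012 at its stop; a linear spring returns it. At 8 mm down the softest takes about 3 N, the next 6 N, the stiffest 10 N. Which foot (left, middle, right) this pad is on changes from run to run
- pad_c (a joint): how far one of the pads is pressed, m: 0 released, 0.012 at its stop; a linear spring returns it. At 8 mm down the softest takes about 3 N, the next 6 N, the stiffest 10 N. Which foot (left, middle, right) this pad is on changes from run to run
- tag_1 (a joint): how far one of the tags is pushed down, m: 0 up (as at the start), 0.018 fully down at a hard stop. It slides with about 4 N of friction and stays where it is left. Which foot (left, middle, right) this tag is on changes from run to run; its number has nothing to do with the pad's letter
- tag_2 (a joint): how far one of the tags is pushed down, m: 0 up (as at the start), 0.018 fully down at a hard stop. It slides with about 4 N of friction and stays where it is left. Which foot (left, middle, right) this tag is on changes from run to run; its number has nothing to do with the pad's letter
- tag_3 (a joint): how far one of the tags is pushed down, m: 0 up (as at the start), 0.018 fully down at a hard stop. It slides with about 4 N of friction and stays where it is left. Which foot (left, middle, right) this tag is on changes from run to run; its number has nothing to do with the pad's letter
- objective: bystander: loose steel microscope objective, 32 mm across, 48 mm high, standing on the bench on the robot's side of the board; origin at the centre of its underside
- stain_bottle: bystander: loose amber bottle, 34 mm across, 75 mm high, standing on the bench beyond the board; origin at the centre of its underside
- slide_box: bystander: loose wooden slide box 85 x 32 x 30 mm, on the bench beyond the board; origin at the centre of its underside

How it is judged:
By the outcome, as a careful person would: the job done as asked, in the order asked, and still so for the second after the job is handed in, with the robot touching nothing.
It also fails if it takes over 54 s, if anything falls off the work surface, if the arm or the gripper's body presses on something with over 40 N, if the wrist force passes 120 N, or if a joint passes its speed limit or range.

## Working session

There is one attempt and no reset: what is moved stays moved. The work goes in short steps, Python scripts to look and compute and a tool call to move; the robot and the scene stay as the last step left them, time stands still between calls to the robot, and variables do not carry over. Pictures are saved under pics/ and viewed, at most 10 in all, crops included, and the job is handed in when it is done.

Besides the shell and the picture viewer there is one more tool, called as name(argument=value, ...), one argument or row to a line, values as JSON. step_arm: Moves the arm, as the interface text tells. Its arguments: {"type":"object","properties":{"increments":{"type":"array"}},"required":["increments"]}

```bash
mkdir -p pics; cat > h.py <<'E'
import numpy as np, cv2
from workcell import env
def ray(p,uv):
    d=np.linalg.solve(p["mtx"],[uv[0],uv[1],1]); d=np.array([d[0],-d[1],-d[2]])
    return p["T"][:3,3],p["T"][:3,:3]@d
def atz(p,uv,z):
    o,d=ray(p,uv); return o+d*(z-o[2])/d[2]
E
python3 - <<'E'
from h import *
o=env.get_obs(); print({k:np.round(v,3) for k,v in o.items()})
for c in ("top","scene"):
    p=env.capture(c); cv2.imwrite(f"pics/{c}0.png",p["frame"][:,:,::-1]); print(c,[k for k in p], np.round(p["T"][:3,3],2))
    for n,z in [("left_pad",.074),("middle_pad",.074),("right_pad",.074),("left_tag",.076),("middle_tag",.076),("right_tag",.076),("objective",0),("stain_bottle",0),("slide_box",0),("board",0)]:
        for r in env.landmark_of(p,n)[:2]: print(n,round(r["p"],2),np.round(r["uv"],1),np.round(atz(p,r["uv"],z),3))
E
```

```text
{'t': np.float64(0.0), 'q': array([-1.42 ,  0.427,  0.074,  1.607, -0.034,  1.111, -0.067]), 'dq': array([ 0.001, -0.   ,  0.001, -0.   ,  0.002, -0.   ,  0.001]), 'joint_torque': array([-1.0000e-03, -9.3582e+01,  3.6670e+00, -4.5421e+01, -4.9000e-02,
        2.0000e-02,  0.0000e+00]), 'position': array([0.199, 0.644, 0.219]), 'tcp_rot': array([ 0.149,  0.989, -0.001, -0.   ]), 'wrist_force': array([-0.155,  0.031,  0.228]), 'wrist_torque': array([-0.001,  0.029,  0.043]), 'gripper_force': np.float64(0.0), 'width': np.float64(0.997)}
top ['frame', 'mtx', 'T', 'shot'] [0.48 0.07 0.97]
left_pad 0.76 [206.  203.9] [0.611 0.17  0.074]
left_tag 0.7 [194.6 236.2] [0.551 0.189 0.076]
middle_tag 0.73 [249.  256.4] [0.514 0.089 0.076]
right_tag 0.72 [305.4 273.8] [ 0.482 -0.015  0.076]
objective 0.7 [234.5 299. ] [0.432 0.119 0.   ]
objective 0.38 [253.  161.1] [0.711 0.084 0.   ]
stain_bottle 0.87 [250.9 161.3] [0.711 0.088 0.   ]
slide_box 0.85 [344.  184.7] [ 0.663 -0.103  0.   ]
scene ['frame', 'mtx', 'T', 'shot'] [ 1.09 -0.47  0.65]
left_pad 0.87 [324.9 193.7] [0.614 0.169 0.074]
middle_pad 0.84 [273.3 207. ] [0.572 0.069 0.074]
right_pad 0.8 [217.6 227.2] [ 0.542 -0.041  0.074]
left_tag 0.86 [305.7 172.2] [0.541 0.197 0.076]
left_tag 0.66 [220.2 225.7] [ 0.544 -0.037  0.076]
middle_tag 0.92 [257.2 192.6] [0.52  0.079 0.076]
right_tag 0.93 [205.  207.1] [ 0.484 -0.02   0.076]
right_tag 0.15 [220.2 227.2] [ 0.547 -0.039  0.076]
objective 0.63 [242.4 195.9] [0.431 0.122 0.   ]
objective 0.23 [334.2 269.8] [0.713 0.081 0.   ]
stain_bottle 0.69 [333.8 268. ] [0.709 0.084 0.   ]
slide_box 0.94 [237.1 316.9] [ 0.666 -0.115  0.   ]
slide_box 0.69 [331.4 267.2] [0.705 0.083 0.   ]
board 0.76 [267.4 229.8] [0.548 0.078 0.   ]
board 0.59 [328.  193.9] [0.558 0.256 0.   ]
```

```bash
cat > fit.py <<'E'
from h import *
from scipy.optimize import least_squares
L={"left_pad":(.022,.11,.074),"middle_pad":(.022,0,.074),"right_pad":(.022,-.11,.074),"left_tag":(-.042,.11,.076),"middle_tag":(-.042,0,.076),"right_tag":(-.042,-.11,.076)}
M=[]
for c in ("top","scene"):
    p=env.capture(c)
    for n,l in L.items():
        for r in env.landmark_of(p,n)[:1]:
            if r["p"]>.4: M.append((c,n,l,atz(p,r["uv"],l[2])[:2]))
R=lambda a:np.array([[np.cos(a),-np.sin(a)],[np.sin(a),np.cos(a)]])
f=lambda v:np.concatenate([R(v[2])@l[:2]+v[:2]-m for c,n,l,m in M])
s=least_squares(f,[.55,.08,-.32],loss="soft_l1",f_scale=.004)
print(np.round(s.x,4))
for (c,n,l,m),e in zip(M,f(s.x).reshape(-1,2)): print(c,n,np.round(e*1e3,1))
for n,l in L.items(): print(n,np.round(R(s.x[2])@l[:2]+s.x[:2],4))
# finger frame
from scipy.spatial.transform import Rotation as Ro
o=env.get_obs(); T=Ro.from_quat(o["tcp_rot"]).as_matrix(); print(np.round(T,3))
print("left pad in tool cm",np.round(T.T@(np.r_[R(s.x[2])@L["left_pad"][:2]+s.x[:2],.074+.014]-o["position"])*100,2))
E
python3 fit.py
```

```text
[ 0.5567  0.0743 -0.3263]
top left_pad [0.8 2.9]
top left_tag [-1.7 -5.4]
top middle_tag [ 2.3 -1.4]
top right_tag [-1.3  1.1]
scene left_pad [-4.9 -0.1]
scene middle_pad [1.5 1.9]
scene right_pad [-0.1  4.4]
scene left_tag [ 7.6 -3.4]
scene middle_tag [-0.4  2.7]
scene right_tag [-1.4 -4.8]
left_pad [0.6128 0.1714]
middle_pad [0.5775 0.0672]
right_pad [ 0.5423 -0.037 ]
left_tag [0.5522 0.1919]
middle_tag [0.5169 0.0877]
right_tag [ 0.4817 -0.0165]
[[-0.955  0.295 -0.   ]
 [ 0.295  0.955 -0.   ]
 [ 0.    -0.    -1.   ]]
left pad in tool cm [-53.48 -33.01  13.15]
```

View pics/scene0.png

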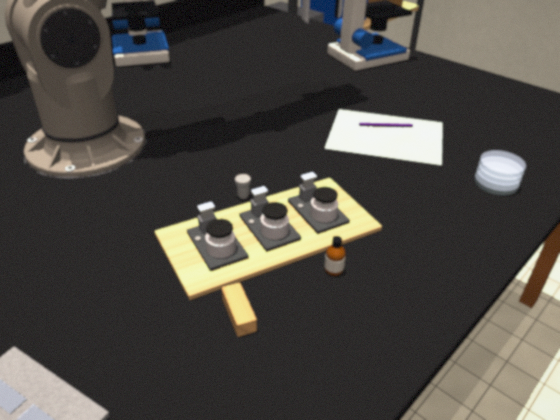

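View pics/top0.png

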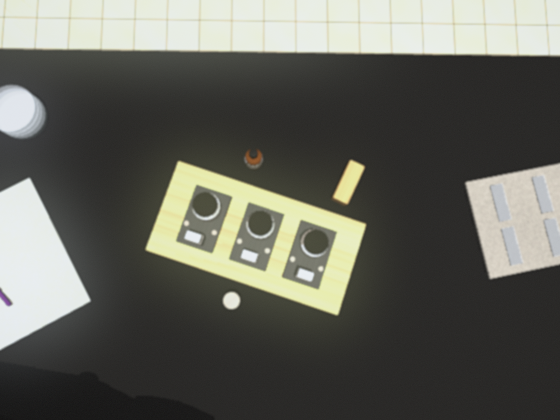

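Scene picture: three feet in a row, with pads near (325,193), (273,210), (219,230) and tags near (308,177), (259,192), (206,209). The objective is at (243,187), the bottle at (335,258) and the box at (238,308). The top view agrees (pads at (205,205), (260,223), (315,242)), so the fit is good to a few mm. The tool's y axis already lies along the board.

step_arm(
  increments=[
    [0,-2.7,-1.65,0,0],
    [0,-5.4,-3.3,0,0],
    [0,-8,-5,0,0],
    [0,-10.7,-6.6,0,0],
    [0,-13.4,-8.25,0,0],
  ],
)

```text
t: 2.22
position: [0.3038, 0.5253, 0.2196]
tcp_rot: [0.149, 0.989, 0.0, 0.0]
wrist_force: [1.2, 0.1, 0.7]
width: 0.682
gripper_force: 0.0
```

step_arm(
  increments=[
    [0,-2.7,-1.65,0,0],
    [0,-5.4,-3.3,0,0],
    [0,-8,-5,0,0],
    [0,-10.7,-6.6,0,0],
    [0,-13.4,-8.25,0,0],
  ],
)

```text
t: 2.63
position: [0.4075, 0.4069, 0.2197]
tcp_rot: [0.149, 0.989, 0.0, 0.0]
wrist_force: [1.5, 0.1, -0.4]
width: 0.328
gripper_force: 0.0
```

step_arm(
  increments=[
    [0,-2.7,-1.65,0,0],
    [0,-5.4,-3.3,0,0],
    [0,-8,-5,0,0],
    [0,-10.7,-6.6,0,0],
    [0,-13.4,-8.25,0,0],
  ],
)

```text
t: 3.05
position: [0.5112, 0.2885, 0.2197]
tcp_rot: [0.149, 0.989, 0.0, 0.0]
wrist_force: [0.4, 0.8, 0.6]
width: 0.007
gripper_force: 0.0
```

step_arm(
  increments=[
    [0,-3.3,-2,0,0],
    [0,-6.7,-4.1,0,0],
    [0,-10,-6.2,2,0],
    [0,-13.4,-8.2,4,0],
    [0,-13.4,-8.2,8,0],
  ],
)

```text
t: 3.47
position: [0.6202, 0.1658, 0.1434]
tcp_rot: [0.153, 0.988, 0.001, 0.004]
wrist_force: [1.0, 0.1, 1.0]
width: 0.005
gripper_force: 0.0
```

step_arm(
  increments=[
    [0,0,0,2,0],
    [0,0,0,2,0],
    [0,0,0,2,0],
  ],
)

```text
t: 3.72
position: [0.6137, 0.1717, 0.1199]
tcp_rot: [0.149, 0.989, -0.001, -0.001]
wrist_force: [-0.4, 0.3, 0.9]
width: 0.005
gripper_force: 0.0
```

```bash
python3 fit.py; python3 - <<'E'
from h import *
o=env.get_obs(); print(np.round(o["position"],4),np.round(o["wrist_force"],2))
ims=[]
for c,a,b in (("scene",260,110),("top",140,150)):
    p=env.capture(c); ims.append(cv2.resize(p["frame"][b:b+150,a:a+130,::-1],None,fx=3,fy=3))
cv2.imwrite("pics/near1.png",np.hstack(ims))
E
```

```text
[ 0.5582  0.0726 -0.3547]
top left_tag [-138.1  109.8]
top middle_tag [-2.6 -0.8]
top right_tag [3.  0.1]
scene left_pad [-0.9 -4.9]
scene middle_pad [1.2 3.9]
scene right_pad [-1.6 -2.8]
scene left_tag [15.1 -7.4]
scene middle_tag [1.1 4.1]
left_pad [0.6171 0.1681]
middle_pad [0.5789 0.065 ]
right_pad [ 0.5407 -0.0382]
left_tag [0.557  0.1904]
middle_tag [0.5188 0.0872]
right_tag [ 0.4806 -0.0159]
[[-0.955  0.295 -0.   ]
 [ 0.295  0.955 -0.   ]
 [ 0.    -0.    -1.   ]]
left pad in tool cm [-0.4  -0.26  3.22]
[0.614  0.1718 0.1202] [-0.01 -0.15  0.26]
```

View pics/near1.png

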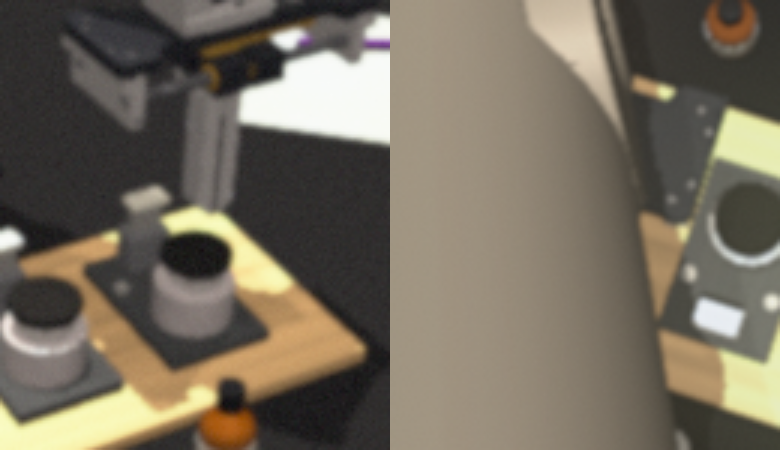

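Near picture: the closed fingers (crop (210,205), left half) hang just above the left pad (crop (195,253)), as projected. I'll press it now.

step_arm(
  increments=[
    [0,0,0,1.5,0],
    [0,0,0,2.5,0],
    [0,0,0,2.9,0],
    [0,0,0,2.9,0],
    [0,0,0,2.9,0],
  ],
)

```text
t: 4.93
position: [0.614, 0.1717, 0.0911]
tcp_rot: [0.149, 0.989, -0.0, -0.0]
wrist_force: [0.0, -0.4, 0.5]
width: 0.006
gripper_force: 0.0
```

step_arm(
  increments=[
    [0,0,0,0.3,0],
    [0,0,0,0.6,0],
    [0,0,0,0.7,0],
    [0,0,0,0.7,0],
    [0,0,0,0.7,0],
  ],
)

```text
t: 5.35
position: [0.6143, 0.1718, 0.0844]
tcp_rot: [0.149, 0.989, 0.0, 0.0]
wrist_force: [1.0, 0.7, 2.1]
width: 0.002
gripper_force: 0.7
```

step_arm(
  increments=[
    [0,0,0,0.2,0],
    [0,0,0,0.4,0],
    [0,0,0,0.4,0],
    [0,0,0,0.4,0],
    [0,0,0,0.4,0],
  ],
)

```text
t: 5.77
position: [0.6142, 0.1718, 0.0803]
tcp_rot: [0.149, 0.989, 0.0, 0.0]
wrist_force: [1.6, 0.4, 3.1]
width: 0.0
gripper_force: 1.4
```

```bash
cat > av.py <<'E'
from h import *
F=[];P=[]
for i in range(6):
    env.capture("top"); o=env.get_obs(); F.append(o["wrist_force"]);P.append(o["position"])
print(o["t"],np.mean(F,0).round(2),np.std(F,0).round(2),np.mean(P,0).round(4),np.mean(P,0)[2]-.014)
E
python3 av.py
```

```text
6.0667 [1.93 0.53 2.81] [0.45 0.49 0.66] [0.6142 0.1718 0.0803] 0.06631202653379899
```

step_arm(
  increments=[
    [0,0,0,-1.5,0],
    [0,0,0,-3,0],
    [0,0,0,-3.5,0],
    [0,0,0,-3.5,0],
    [0,0,0,-3.5,0],
  ],
)

```text
t: 6.48
position: [0.6137, 0.1718, 0.1148]
tcp_rot: [0.149, 0.989, -0.0, -0.0]
wrist_force: [-0.3, -0.7, -0.5]
width: 0.006
gripper_force: 0.0
```

```bash
python3 av.py
```

```text
6.7833 [-0.37  0.32 -0.32] [0.2  0.24 0.3 ] [0.6136 0.1717 0.1144] 0.10038732465474096
```

step_arm(
  increments=[
    [0,0.1,-3.5,0,0],
    [0,0.3,-7,0,0],
    [0,0.35,-10,0,0],
    [0,0.35,-11.05,0,0],
    [0,0.35,-11.05,0,0],
  ],
)

```text
t: 7.2
position: [0.5774, 0.0641, 0.1153]
tcp_rot: [0.151, 0.988, -0.0, -0.0]
wrist_force: [0.5, -0.7, -0.1]
width: 0.005
gripper_force: 0.0
```

step_arm(
  increments=[
    [0,0,0,1.2,0],
    [0,0,0,2.2,0],
    [0,0,0,2.4,0],
    [0,0,0,2.4,0],
    [0,0,0,2.4,0],
  ],
)

```text
t: 7.62
position: [0.578, 0.0679, 0.0906]
tcp_rot: [0.149, 0.989, -0.0, -0.0]
wrist_force: [-0.1, 0.1, 0.1]
width: 0.005
gripper_force: 0.0
```

step_arm(
  increments=[
    [0,0,0,0.3,0],
    [0,0,0,0.6,0],
    [0,0,0,0.8,0],
    [0,0,0,1.0,0],
    [0,0,0,1.0,0],
  ],
)

```text
t: 8.03
position: [0.5786, 0.0677, 0.0814]
tcp_rot: [0.149, 0.989, 0.0, 0.0]
wrist_force: [-0.3, 0.9, 8.6]
width: 0.005
gripper_force: 4.3
```

```bash
python3 av.py
```

```text
8.3333 [-1.1   1.85  8.47] [0.47 0.5  0.53] [0.5786 0.0677 0.0817] 0.06768718470070842
```

step_arm(
  increments=[
    [0,0,0,0.15,0],
    [0,0,0,0.15,0],
    [0,0,0,0.15,0],
  ],
)

```text
t: 8.58
position: [0.5786, 0.0677, 0.0803]
tcp_rot: [0.149, 0.989, 0.0, 0.0]
wrist_force: [-0.8, 2.5, 9.6]
width: 0.005
gripper_force: 4.9
```

step_arm(
  increments=[
    [0,0,0,-1.5,0],
    [0,0,0,-3,0],
    [0,0,0,-3.5,0],
    [0,0,0,-3.5,0],
    [0,0,0,-3.5,0],
  ],
)

```text
t: 9.0
position: [0.578, 0.0673, 0.1144]
tcp_rot: [0.149, 0.989, 0.0, 0.0]
wrist_force: [0.7, 0.0, -0.4]
width: 0.002
gripper_force: 0.0
```

step_arm(
  increments=[
    [0,0.1,-3,0,0],
    [0,0.3,-6,0,0],
    [0,0.35,-9,0,0],
    [0,0.35,-11,0,0],
    [0,0.35,-11,0,0],
  ],
)

```text
t: 9.42
position: [0.5403, -0.0412, 0.1139]
tcp_rot: [0.152, 0.988, -0.001, -0.001]
wrist_force: [-0.5, -0.2, -0.0]
width: 0.002
gripper_force: 0.0
```

step_arm(
  increments=[
    [0,0,0,1.2,0],
    [0,0,0,2.2,0],
    [0,0,0,2.4,0],
    [0,0,0,2.4,0],
    [0,0,0,2.4,0],
  ],
)

```text
t: 9.83
position: [0.5421, -0.0362, 0.0901]
tcp_rot: [0.149, 0.989, -0.0, -0.001]
wrist_force: [0.9, 1.2, 0.8]
width: 0.007
gripper_force: 0.0
```

step_arm(
  increments=[
    [0,0,0,0.3,0],
    [0,0,0,0.6,0],
    [0,0,0,0.8,0],
    [0,0,0,1.0,0],
    [0,0,0,1.0,0],
  ],
)

```text
t: 10.25
position: [0.5426, -0.0365, 0.0807]
tcp_rot: [0.149, 0.989, 0.0, 0.0]
wrist_force: [1.2, 4.1, 4.9]
width: 0.005
gripper_force: 2.6
```

```bash
python3 av.py
```

```text
10.55 [0.76 3.23 5.04] [0.35 0.56 0.32] [ 0.5427 -0.0365  0.081 ] 0.06698681009442525
```

Forces at about 8 mm: left ≈ 3 N, middle ≈ 10 N, right ≈ 6 N, so the left foot is softest. I'll go to its tag.

step_arm(
  increments=[
    [0,0,0,-1.5,0],
    [0,0,0,-3,0],
    [0,0,0,-4,0],
    [0,0,0,-4,0],
    [0,0,0,-4,0],
  ],
)

```text
t: 10.97
position: [0.5423, -0.0368, 0.1208]
tcp_rot: [0.149, 0.989, 0.0, 0.0]
wrist_force: [0.0, 0.7, 0.0]
width: 0.004
gripper_force: 0.0
```

step_arm(
  increments=[
    [0,0.8,3,0,0],
    [0,1.6,6,0,0],
    [0,2.4,9,0,0],
    [0,2.9,11,0,0],
    [0,2.9,11,0,0],
  ],
)

```text
t: 11.38
position: [0.5465, 0.0817, 0.1195]
tcp_rot: [0.147, 0.989, 0.0, -0.001]
wrist_force: [0.7, 0.5, 0.4]
width: 0.006
gripper_force: 0.0
```

```bash
python3 - <<'E'
from h import *
ims=[]
for c,a,b in (("scene",260,110),("top",140,150)):
    p=env.capture(c); ims.append(cv2.resize(p["frame"][b:b+150,a:a+130,::-1],None,fx=3,fy=3))
    for r in env.landmark_of(p,"left_tag")[:2]: print(c,r["p"],atz(p,r["uv"],.076))
    for r in env.outline_of(p,"left_tag")[:2]:
        l,t,w,h=r["rect"]; print(c,r["p"],r["rect"],atz(p,(l+w/2,t+h/2),.076))
cv2.imwrite("pics/near2.png",np.hstack(ims)); print(env.get_obs()["position"])
E
```

```text
scene 0.95 [0.53793207 0.19437324 0.076     ]
scene 0.72 [152.9, 176.2, 231.1, 124.0] [ 0.62816418 -0.00175259  0.076     ]
top 0.83 [0.55814857 0.19057882 0.076     ]
top 0.98 [147.8, 163.1, 217.8, 150.3] [0.54721899 0.07469075 0.076     ]
[0.54688993 0.07552554 0.12045338]
```

View pics/near2.png

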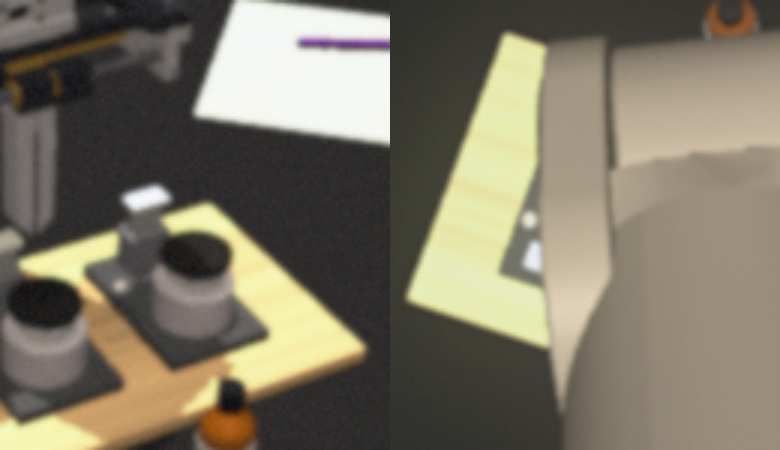

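Picture: the fingers are left of the left foot, and its white tag is up at crop (147,198), i.e. scene pixel (309,176). I'll convert my own readings as a check.

```bash
python3 - <<'E'
from h import *
p=env.capture("scene"); print(atz(p,(309,176),.076))
p=env.capture("top"); print(atz(p,(193.5,237),.076))
print(env.get_obs()["position"])
E
```

```text
[0.55428297 0.19111515 0.076     ]
[0.54924818 0.19149396 0.076     ]
[0.54698332 0.07584865 0.12061804]
```

step_arm(
  increments=[
    [0,0.8,3,0,0],
    [0,1.6,6,0,0],
    [0,2.4,9,0,0],
    [0,2.9,11.2,0,0],
    [0,2.9,11.2,0,0],
  ],
)

```text
t: 12.2
position: [0.5522, 0.1973, 0.1206]
tcp_rot: [0.147, 0.989, 0.001, -0.0]
wrist_force: [-0.4, 0.1, 0.3]
width: 0.004
gripper_force: 0.0
```

step_arm(
  increments=[
    [0,0,0,0,0],
    [0,0,0,1.2,0],
    [0,0,0,2.5,0],
    [0,0,0,2.7,0],
    [0,0,0,2.7,0],
  ],
)

```text
t: 12.62
position: [0.5519, 0.1907, 0.0926]
tcp_rot: [0.15, 0.989, -0.001, -0.001]
wrist_force: [-0.1, -0.7, 1.2]
width: 0.009
gripper_force: 0.0
```

step_arm(
  increments=[
    [0,0,0,0.3,0],
    [0,0,0,0.6,0],
    [0,0,0,0.9,0],
    [0,0,0,1.2,0],
    [0,0,0,1.2,0],
  ],
)

```text
t: 13.03
position: [0.5525, 0.1922, 0.0814]
tcp_rot: [0.15, 0.989, -0.0, 0.0]
wrist_force: [0.3, -0.4, -0.3]
width: 0.002
gripper_force: 0.0
```

step_arm(
  increments=[
    [0,0,0,0.3,0],
    [0,0,0,0.6,0],
  ],
)

```text
t: 13.2
position: [0.5525, 0.1925, 0.0757]
tcp_rot: [0.149, 0.989, 0.0, 0.0]
wrist_force: [-0.0, -3.6, 3.2]
width: 0.002
gripper_force: 2.0
```

```bash
python3 - <<'E'
from h import *
p=env.capture("scene"); cv2.imwrite("pics/near3.png",cv2.resize(p["frame"][110:260,180:380,::-1],None,fx=4,fy=4)); o=env.get_obs();print(o["position"],o["wrist_force"])
E
```

```text
[0.55242386 0.19244474 0.07512902] [ 1.75026361 -1.16016123  2.91825589]
```

View pics/near3.png

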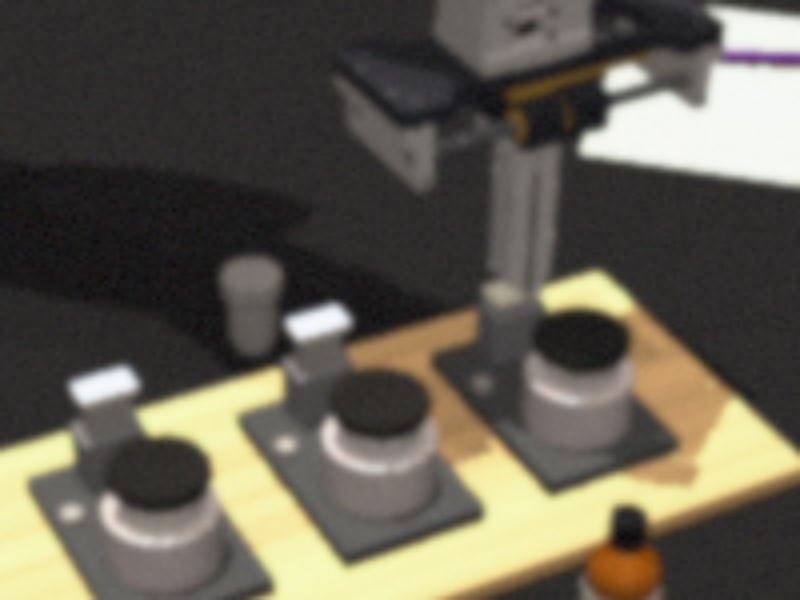

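The fingers are on the left tag (525,290), which is almost down. The other two tags are up at (318,320) and (104,385).

step_arm(
  increments=[
    [0,0,0,0.15,0],
    [0,0,0,0.3,0],
    [0,0,0,0.4,0],
    [0,0,0,0.4,0],
    [0,0,0,0.4,0],
  ],
)

```text
t: 13.67
position: [0.5525, 0.1926, 0.0722]
tcp_rot: [0.149, 0.989, 0.0, 0.0]
wrist_force: [-1.8, -1.7, 11.8]
width: 0.008
gripper_force: 6.0
```

step_arm(
  increments=[
    [0,0,0,0.1,0],
    [0,0,0,0.1,0],
    [0,0,0,0.1,0],
  ],
)

```text
t: 13.92
position: [0.5528, 0.1927, 0.072]
tcp_rot: [0.149, 0.989, 0.0, 0.0]
wrist_force: [-6.2, -3.5, 26.4]
width: 0.006
gripper_force: 12.9
```

step_arm(
  increments=[
    [0,0,0,-2,0],
    [0,0,0,-5,0],
    [0,0,0,-8,0],
    [0,0,0,-11,0],
    [0,0,0,-13,0],
  ],
)

```text
t: 14.33
position: [0.5527, 0.1928, 0.2033]
tcp_rot: [0.149, 0.989, 0.001, 0.001]
wrist_force: [0.5, 1.1, 0.2]
width: 0.007
gripper_force: 0.0
```

step_arm(
  increments=[
    [0,1,3,0,0],
    [0,3,6,0,0],
    [0,5,9,0,0],
    [0,7,12,0,0],
    [0,9,15,0,0],
  ],
)

```text
t: 14.75
position: [0.5096, 0.3641, 0.2005]
tcp_rot: [0.149, 0.989, 0.0, -0.0]
wrist_force: [1.0, -0.0, -0.1]
width: 0.006
gripper_force: 0.0
```

```bash
python3 - <<'E'
from h import *
p=env.capture("scene"); cv2.imwrite("pics/end.png",cv2.resize(p["frame"][130:350,160:400,::-1],None,fx=2.7,fy=2.7)); o=env.get_obs();print(o["t"],o["position"],o["wrist_force"])
E
```

```text
14.8 [0.50614731 0.37210986 0.20012013] [-4.67730846  7.27009888 -0.92760663]
```

View pics/end.png

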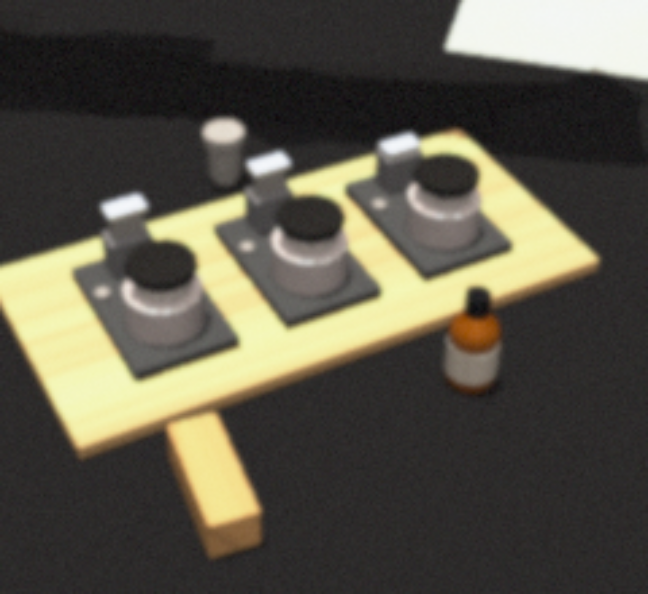

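The left tag is down flush at (399,146), the other two are up at (269,162) and (125,207), and nothing else has moved.

```bash
python3 -c "
from workcell import env
print(env.hand_in())"
```

```text
the job is handed in; nothing more can be done
None
```

I pressed the pads from left to right and the left foot was softest (about 3 N near 8 mm down, against about 10 N for the middle and 6 N for the right), so I pushed its tag fully down, left the other two up, and handed the job in at about 15 s.

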